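# Sweep board offcuts from the cutting mat into the scrap pan

### The arm

A 6-joint arm with a two-finger parallel gripper is mounted at the origin on the work surface. World frame = base frame: x ahead of the robot, y to its left, z up, the work surface at z = 0. Lengths are in mm, angles in rad, forces in N, time in s.
With the tool pointing down it reaches from about 275 to 1000 mm from the base axis. Payload 8.4 kg.
Tool frame: the origin (TCP) lies midway between the tips of the shut fingers; the grasp point (between the pads) lies 19 mm behind it; z points along the fingers, y is the line along which they close (so a half turn about z gives the same grasp; the last joint's range is limited). The gripper opens to 85 mm and grips with 20 to 120 N. Pads are 22 mm wide; open, the fingers measure 114 mm over their backs; the gripper's body (76 mm by 85 mm) begins 54 mm behind the grasp point. The pads swing forward as they close: fully open they stand 13 mm farther back than shut.
Start: joints at [-1.331, 0.353, 1.633, -0, 1.155, -0.002], TCP at [149.655, -606.821, 231.281] pointing down, gripper open.
Joint ranges: [-2.63, 2.63], [-0.92, 2.1], [0.06, 2.66], [-1.3, 4.44], [0, 2.69], [-3.02, 3.02]. Speed limits (rad/s): [2.22, 2.22, 2.79, 3.14, 3.14, 3.14].

### API

Orientations are given as [roll, pitch, yaw] about the fixed x, y, z axes, in that order (R = Rz(yaw) Ry(pitch) Rx(roll)).
In Python, from rig import monitor, imaging, r gives the robot as it stands.
- The arm moves only by the tool drive_tool, never from a script. Its argument "plan" is a list of rows, each an object of numbers: "x", "y", "z": the shift along the tool's x, y, z in units of 50 mm (1.0 is 50 mm); "ax", "ay", "az": the turn, a rotation vector about the tool's x, y, z in units of 6 degrees (1.0 is 6 degrees); "hand": the finger opening in mm, from 0 to 85.4. In form: [{"x": .., "y": .., "z": .., "ax": .., "ay": .., "az": .., "hand": ..}, ...]. A call has 1 to 8 rows; each row is the pose to reach, as a shift and turn from the pose commanded when the call began, along the tool's axes at that moment; what a row does not reach only later rows make up. A row lasts 1/10 s, in which the tool goes at most 50 mm and 8.59 degrees, less where a joint would pass 70% of its speed; a pose out of reach is approached as far as the arm can. A call with a gripper value outside its range is refused whole. The fingers move at their own pace and stop on an object; "grip_force" is the grip in N (left out, the last holds). Time passes only in rows, so rows that repeat a pose let the fingers close. It gives the time, the measured TCP pose, the force, the opening and the grip force at its end, in the units of the state.
- monitor.sense(): the state, without advancing time (a new reading comes with each control period).
- imaging.grab_frame(name): name is "side" or "top"; returns the picture (400x640x3 uint8, red, green, blue); there is no depth.
- imaging.camera_info(name): a dict with "mtx" (3x3 intrinsics, pixels), "R" (3x3) and "t" (3): a world point X has camera coordinates R X + t. Camera axes: x right, y down, z forward; pixel columns grow to the right and rows downward; lengths in mm; the calibration is good to about 2 mm. A picture is of the moment at which its call begins. camera_info takes no time and is no camera call.
- r.sign_off(): hands the job in; it is judged then, once.
The state is a dict: "clock": time; "qpos": joint angles; "qvel": joint speeds; "joint_efforts": joint torques, N m; "eef_pos": TCP position; "tcp_rot": TCP orientation; "contact_force": force on the tool from outside, world axes, zero at the start; "wrist_torque": the same for the moment, N m; "opening": opening from 0.0 (shut) to 1.0 (fully open); "grasp_force": force on a finger pad.
Only numpy, scipy, OpenCV 4.12 (cv2) and the standard library are available. Lean on these libraries where they do the work, as an engineer would, in place of code of your own. Each camera call takes 0.05 s, during which the arm holds its last target. There are 200 camera calls.

### The job

Clear the packing table's cutting mat: with the fingertips or the outside of the fingers, sweep the three thick board offcuts (the square, the oblong and the L-shaped one) over the sloping lip of the scrap pan, so that each lies flat inside it, well past the lip. Only push them along the surface, gently: do not pinch, squeeze or lift them. Leave everything else on the table where it stands, the finished square frame with the window included.

Things in the scene. Friction and masses are not known exactly. Their poses are not given: they have to be found in the camera images.
- pan: aluminium scrap pan fixed on the mat, open in front. Origin: middle of its lip's inner edge, at mat level; y points into the pan, x along the lip. Inside: 220 mm wide (x -110 to 110), 162 mm deep (y 0 to 162), floor 3 mm above the mat; walls 3 mm thick, 41 mm tall above the mat (back rim 45)
- lip (a point): front edge of the pan's sloping lip, its middle, at mat level. The lip is a smooth ramp 226 mm wide and 34 mm long in y, from just below the mat's face here to 3 mm above it at the pan's origin. Axes as the pan's
- mat: teal cutting mat, fixed flat on the table, 440 mm (x) x 720 mm (y), 3 mm thick. Origin: centre of its underside, so its top is at z = 3 mm. All that is listed here stands on it, except the pencil cup (on the bare table)
- offcut_square: loose block of brown laminated solid board, 42 x 42 mm, 18 mm thick, about 22 g. Origin: centre of the underside, z up, sides along x and y
- offcut_oblong: loose block of brown laminated solid board, 56 mm (x) x 38 mm (y), 18 mm thick, about 25 g. Origin: centre of the underside, z up
- offcut_ell: loose L-shaped block of brown laminated solid board, 50 x 50 mm outline with legs 24 mm wide, 18 mm thick, about 21 g. Origin: centre of the 50 mm outline at the underside, z up; the missing quarter (26 x 26 mm) is at +x +y
- glue_pot: bystander: small round jar, 42 mm diameter, 55 mm tall, among the offcuts, loose. Origin: centre of the underside
- insert: bystander: finished carton insert, a loose square board frame 100 x 100 mm, 12 mm thick, with a 56 mm square window. Origin: centre of the underside
- tape_roll: bystander: clear tape roll lying flat, ring of 84 mm outer diameter, 24 mm tall, loose. Origin: centre of the underside
- weight: bystander: round steel paper weight, 44 mm diameter, 48 mm tall, loose. Origin: centre of the underside
- folder: bystander: flat wooden folding stick, 130 mm (x) x 18 mm x 6 mm, loose. Origin: centre of the underside
- pencil_cup: bystander: white ceramic cup, 72 mm diameter, 90 mm tall, loose, on the bare table. Origin: centre of the underside

How it is judged:
By the outcome, as a careful person would: the job done as asked, in the order asked, and still so for the second after the job is handed in, with the robot touching nothing.
It also fails if it takes over 70 s, if anything falls off the work surface, if the arm or the gripper's body presses on something with over 40 N, if the wrist force passes 120 N, or if a joint passes its speed limit or range.

## Working session

There is one attempt and no reset: what is moved stays moved. The work goes in short steps, Python scripts to look and compute and a tool call to move; the robot and the scene stay as the last step left them, time stands still between calls to the robot, and variables do not carry over. Pictures are saved under pics/ and viewed, at most 10 in all, crops included, and the job is handed in when it is done.

Besides the shell and the picture viewer there is one more tool, called after "Request:" in YAML: its name, and indented under it one key for each argument. drive_tool: Moves the arm, as the interface text tells. Its arguments: {"type":"object","properties":{"plan":{"type":"array","items":{"type":"object","properties":{"x":{"type":"number"},"y":{"type":"number"},"z":{"type":"number"},"ax":{"type":"number"},"ay":{"type":"number"},"az":{"type":"number"},"hand":{"type":"number"}}}},"grip_force":{"type":"number"}},"required":["plan"]}

```bash
mkdir -p pics; ls; python3 - <<'E'
from rig import monitor, imaging, r
import cv2
print(monitor.sense())
for n in("top","side"):
    f=imaging.grab_frame(n); cv2.imwrite(f"pics/{n}0.png",f[:,:,::-1]); print(n,imaging.camera_info(n))
E
```

```text
pics
{'clock': 0.0, 'qpos': array([-1.33138512e+00,  3.53642104e-01,  1.63413296e+00, -7.71781636e-07,
        1.15517960e+00, -2.46785416e-03]), 'qvel': array([ 0.00033028,  0.00160295, -0.00029303, -0.00132788,  0.000663  ,
       -0.00235512]), 'joint_efforts': array([-2.03085765e-03, -6.05260062e+01, -3.42068946e+01, -9.49289961e-05,
        9.60917008e-03, -8.46439411e-05]), 'eef_pos': array([ 149.5522202 , -606.36145252,  230.56594966]), 'tcp_rot': array([-3.14023065e+00, -2.65558213e-06,  2.41879375e-01]), 'contact_force': array([-0.09669921, -0.0370933 ,  0.18930601]), 'wrist_torque': array([-0.02839508,  0.00092087, -0.05434023]), 'grasp_force': 0.0, 'opening': 1.0046583651805976}
top {'mtx': array([[501.47605617,   0.        , 328.49712381],
       [  0.        , 501.47605617, 202.78331942],
       [  0.        ,   0.        ,   1.        ]]), 'R': array([[ 3.12820594e-04, -9.99987482e-01,  4.99370719e-03],
       [-9.93663408e-01, -8.72108906e-04, -1.12393377e-01],
       [ 1.12396325e-01, -4.92690514e-03, -9.93651243e-01]]), 't': array([  20.00502542,  571.97125081, 1152.48570893])}
side {'mtx': array([[378.78927158,   0.        , 316.43698887],
       [  0.        , 378.78927158, 198.14158786],
       [  0.        ,   0.        ,   1.        ]]), 'R': array([[-0.84448281, -0.53516269,  0.0212055 ],
       [-0.32574258,  0.48178514, -0.81349545],
       [ 0.42513592, -0.69389046, -0.58118454]]), 't': array([515.59968804, 190.47349632, 725.20373823])}
```

View pics/top0.png

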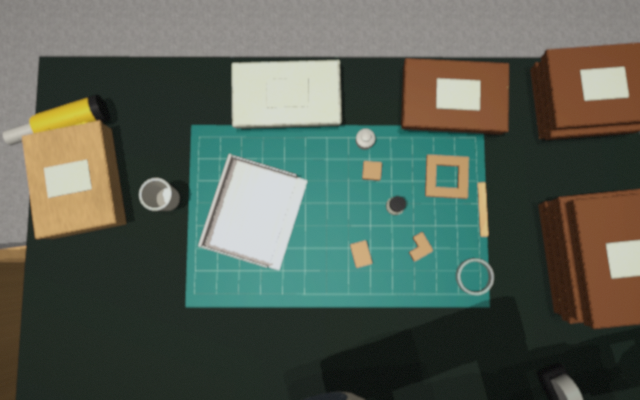

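View pics/side0.png

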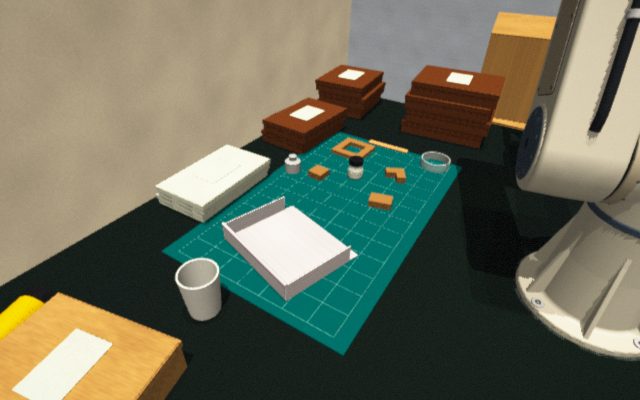

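Top view: the pan is at (255,213), open to the right. The square is at (372,170), oblong (361,254), L (421,247), glue pot (397,204), weight (366,138), insert (447,176), tape (475,277) and folder (483,209). The side view shows the same things, with offcuts at (319,172), (380,200) and (396,174).

```bash
cat > h.py <<'E'
import numpy as np, cv2
from rig import monitor, imaging, r
I={n:imaging.camera_info(n) for n in("top","side")}
def ray(n,uv):
    i=I[n];R=np.array(i["R"]);C=-R.T@np.array(i["t"])
    return C,R.T@np.linalg.solve(i["mtx"],[uv[0],uv[1],1.])
def cast(n,uv,z):
    C,d=ray(n,uv);return C+d*(z-C[2])/d[2]
def proj(n,X):
    i=I[n];p=i["mtx"]@(i["R"]@np.array(X,float)+i["t"]);return p[:2]/p[2]
def tri(a,b):
    (C1,d1),(C2,d2)=ray("top",a),ray("side",b)
    d1,d2=d1/np.linalg.norm(d1),d2/np.linalg.norm(d2)
    s=np.linalg.lstsq(np.c_[d1,-d2],C2-C1,rcond=None)[0]
    p,q=C1+s[0]*d1,C2+s[1]*d2
    return (p+q)/2,np.linalg.norm(p-q)
def brown(f):
    h=cv2.cvtColor(f,cv2.COLOR_RGB2HSV)
    return cv2.inRange(h,(8,70,90),(22,255,255))
def offcuts(f,n):
    m=brown(f);out=[]
    for c in cv2.findContours(m,cv2.RETR_EXTERNAL,cv2.CHAIN_APPROX_NONE)[0]:
        a=cv2.contourArea(c)
        if 80<a<2500: M=cv2.moments(c);out.append((M["m10"]/M["m00"],M["m01"]/M["m00"],a,c))
    return out
E
python3 - <<'E'
from h import *
for n in("top","side"):
    f=cv2.imread(f"pics/{n}0.png")[:,:,::-1].copy()
    for u,v,a,c in offcuts(f,n):
        if n=="top" and not(190<u<490 and 125<v<310):continue
        ap=cv2.approxPolyDP(c,3,True)[:,0]
        print(n,round(u),round(v),a,cast(n,(u,v),21).round(),[cast(n,p,21).round()[:2].tolist() for p in ap],ap.tolist())
f=cv2.imread("pics/top0.png")
a=cv2.resize(f[110:310,180:330],None,fx=3.8,fy=3.0*3.8/3.8*1,interpolation=cv2.INTER_CUBIC)
a=cv2.resize(f[130:290,180:340],(600,600),interpolation=cv2.INTER_CUBIC)
cv2.imwrite("pics/pan.png",a)
E
```

```text
top 361 254 335.5 [453. -56.  21.] [[482.0, -66.0], [473.0, -33.0], [424.0, -44.0], [433.0, -80.0]] [[365, 241], [351, 245], [356, 266], [371, 262]]
top 420 247 300.5 [ 469. -197.   21.] [[501.0, -201.0], [492.0, -182.0], [471.0, -191.0], [456.0, -172.0], [440.0, -179.0], [461.0, -222.0]] [[422, 233], [414, 237], [418, 246], [410, 252], [413, 259], [431, 250]]
top 483 209 378.5 [ 558. -348.   21.] [[621.0, -338.0], [497.0, -341.0], [497.0, -358.0], [621.0, -353.0]] [[478, 183], [481, 235], [488, 235], [484, 183]]
top 372 170 276.0 [652. -83.  21.] [[675.0, -68.0], [633.0, -62.0], [631.0, -101.0], [670.0, -104.0]] [[365, 161], [363, 178], [379, 179], [380, 163]]
top 447 176 1634.5 [ 638. -263.   21.] [[689.0, -220.0], [592.0, -213.0], [587.0, -309.0], [685.0, -314.0]] [[428, 155], [426, 195], [466, 197], [467, 157]]
side 173 377 273.5 [521. 540.  21.] [[539.0, 510.0], [535.0, 525.0], [526.0, 529.0], [535.0, 538.0], [520.0, 540.0], [531.0, 547.0], [521.0, 550.0], [527.0, 561.0], [516.0, 559.0], [511.0, 572.0], [506.0, 569.0], [515.0, 558.0], [509.0, 554.0], [515.0, 556.0], [517.0, 519.
[... 1281 characters left out ...]
63, 157], [374, 146], [347, 138]]
side 443 101 86.0 [ 530. -801.   21.] [[675.0, -771.0], [354.0, -821.0], [651.0, -788.0], [684.0, -851.0]] [[405, 95], [490, 109], [412, 95], [410, 89]]
side 304 114 1534.5 [ 901. -375.   21.] [[805.0, -512.0], [930.0, -522.0], [1005.0, -619.0], [945.0, -524.0], [999.0, -499.0], [1000.0, -254.0], [926.0, -163.0], [994.0, -258.0], [818.0, -256.0]] [[346, 108], [319, 100], [316, 89], [316, 99], [301, 98], [261, 119], [261, 134], [263, 119], [305, 132]]
side 349 76 897.5 [ 977. -854.   21.] [[1066.0, -699.0], [1035.0, -658.0], [1067.0, -732.0], [858.0, -740.0], [877.0, -994.0], [1104.0, -985.0]] [[314, 81], [315, 85], [318, 79], [361, 88], [382, 72], [339, 64]]
```

View pics/pan.png

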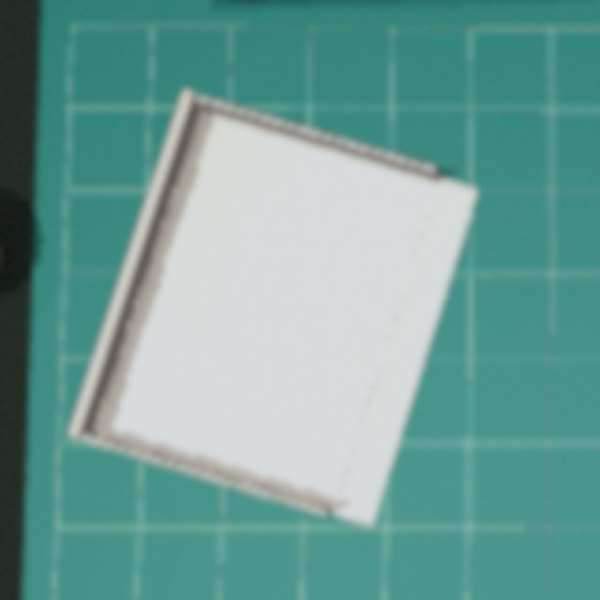

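The crop shows the pan's lip front corners at full-image pixels (307.5,180.7) and (279.5,270). The back rim corners are at (229.3,154) and (199.2,246).

```bash
cat >> h.py <<'E'
def mv(cur,*tg):
    "cur,targets: (x,y,z,yaw deg) -> shift in tool axes/50mm and az/6deg"
    a=np.radians(cur[3]);c,s=np.cos(a),np.sin(a)
    for t in tg:
        d=np.array(t[:3])-cur[:3]
        print(t,"->",dict(x=round((c*d[0]+s*d[1])/50,2),y=round((s*d[0]-c*d[1])/50,2),z=round(-d[2]/50,2),az=round((cur[3]-t[3])/6,2)))
E
python3 - <<'E'
from h import *
for n,a,b in [("obl",(365,241),(371,193)),("obl",(371,262),(391,196)),("sq",(380,163),(316,165)),("sq",(379,179),(328,169)),("ell",(431,250),(403,169)),("ell",(422,233),(386,168)),
 ("panback+",(229.3,154),(223,227)),("panback-",(199.2,246),(288,284)),("lip+",(307.5,180.7),(290,205)),("lip-",(279.5,270),(357,255))]:
    p,e=tri(a,b);print(n,p.round(1),round(e,1))
A,B=cast("top",(307.5,180.7),3),cast("top",(279.5,270),3)
L=(A+B)/2;X=(A-B)/np.linalg.norm(A-B);Y=np.array([-X[1],X[0],0])
print("lip",L,"len",np.linalg.norm(A-B),"X",X,"Y",Y,np.degrees(np.arctan2(Y[1],Y[0])))
for uv in[(229.3,154),(199.2,246)]:
    p=cast("top",uv,48)-L;print("rim in lip frame",p@X,p@Y,"want +-113, 34+165=199")
f=cv2.imread("pics/top0.png");h=cv2.cvtColor(f,cv2.COLOR_BGR2HSV)
for n,(u,v,w,z) in dict(pot=(397,204,14,58),weight=(366,138,14,51)).items():
    s=h[v-w:v+w,u-w:u+w];m=((s[...,0]<75)|(s[...,0]>100)|(s[...,1]<80)).astype(np.uint8)
    k,l,st,ce=cv2.connectedComponentsWithStats(m);i=1+st[1:,4].argmax();c=ce[i]+[u-w,v-w]
    print(n,st[i],c,cast("top",c,z),(cast("top",c,z/2)-L)@np.c_[X,Y])
for n,p in dict(sq=(651,-84),obl=(453,-57),ell=(469,-199)).items():
    d=np.array([*p,0])-L;print(n,d@X,d@Y)
f=cv2.imread("pics/side0.png")
cv2.imwrite("pics/side_crop.png",cv2.resize(f[135:300,215:415],(800,600),interpolation=cv2.INTER_CUBIC))
print(monitor.sense()["clock"])
E
```

```text
obl [484.7 -65.5  17. ] 4.8
obl [435.5 -79.1  19.1] 5.4
sq [ 673.3 -102.4   18.4] 6.9
sq [633.2 -99.8  20.5] 5.2
ell [ 462.2 -222.1   18.1] 2.1
ell [ 503.5 -201.3   17.5] 4.4
panback+ [688.5 256.7  33.7] 0.3
panback- [469.7 318.9  46.4] 0.1
lip+ [634.6  74.2   1.8] 11.7
lip- [ 4.168e+02  1.384e+02 -2.000e-01] 6.4
lip [521.5970322  104.11954524   3.        ] len 225.14735000303966 X [ 0.95654559 -0.29158281  0.        ] Y [0.29158281 0.95654559 0.        ] 73.04725960414969
rim in lip frame 113.12360180094578 191.168030500739 want +-113, 34+165=199
rim in lip frame -112.18463619790234 189.87304334869063 want +-113, 34+165=199
pot [  3   7  20  18 296] [395.25675676 205.28378378] [ 563.36072928 -133.80186832   58.        ] [ 113.49857832 -218.34484913]
weight [  3   4  21  22 343] [364.99708455 138.24489796] [723.18091059 -65.64987341  51.        ] [ 248.90367271 -103.72215148]
sq 178.63226390157948 -142.21324013632537
obl -18.636498666695882 -174.11990581579448
ell 38.07298993104251 -305.2840545111716
0.1
```

View pics/side_crop.png

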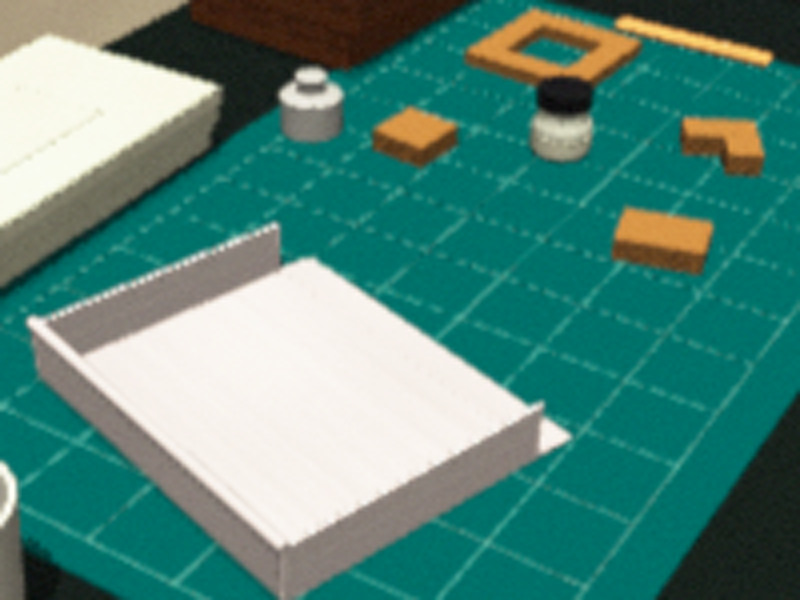

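The side crop shows the pan open toward the offcuts, with all three offcuts flat and the pot clear of them. Triangulated tops come out at about 17–20 mm, against the 21 mm expected. The lip is 225 mm wide (226 given). Starting the approach to the square.

```bash
python3 - <<'E'
from h import *
mv((149.655,-606.821,231.281,13.86),(400,-250,215,84.5),(500,-200,180,84.5))
E
```

```text
(400, -250, 215, 84.5) -> {'x': np.float64(6.57), 'y': np.float64(-5.73), 'z': np.float64(0.33), 'az': -11.77}
(500, -200, 180, 84.5) -> {'x': np.float64(8.75), 'y': np.float64(-6.22), 'z': np.float64(1.03), 'az': -11.77}
```

Request:
drive_tool:
  plan:
    - {"x": 6.57, "y": -5.73, "z": 0.33, "az": -11.77, "hand": 14}
    - {"x": 6.57, "y": -5.73, "z": 0.33, "az": -11.77, "hand": 14}
    - {"x": 6.57, "y": -5.73, "z": 0.33, "az": -11.77, "hand": 14}
    - {"x": 6.57, "y": -5.73, "z": 0.33, "az": -11.77, "hand": 14}
    - {"x": 6.57, "y": -5.73, "z": 0.33, "az": -11.77, "hand": 14}
    - {"x": 6.57, "y": -5.73, "z": 0.33, "az": -11.77, "hand": 14}
    - {"x": 6.57, "y": -5.73, "z": 0.33, "az": -11.77, "hand": 14}
    - {"x": 6.57, "y": -5.73, "z": 0.33, "az": -11.77, "hand": 14}

```text
invalid input
```

Request:
drive_tool:
  plan:
    - {"x": 1.0, "y": -0.87, "z": 0.05, "ax": 0, "ay": 0, "az": -1.4, "hand": 14}

```text
clock: 0.2
eef_pos: [176.8, -569.0, 229.1]
tcp_rot: [3.139, 0.001, 0.386]
contact_force: [2.1, -1.2, -0.1]
opening: 0.862
grasp_force: 0.0
```

```bash
python3 - <<'E'
from h import *
mv((178.4,-566,229.4,22.26),(400,-250,215,84.5),(500,-200,180,84.5))
E
```

```text
(400, -250, 215, 84.5) -> {'x': np.float64(6.5), 'y': np.float64(-4.17), 'z': np.float64(0.29), 'az': -10.37}
(500, -200, 180, 84.5) -> {'x': np.float64(8.73), 'y': np.float64(-4.34), 'z': np.float64(0.99), 'az': -10.37}
```

Request:
drive_tool:
  plan:
    - {"x": 6.5, "y": -4.17, "z": 0.29, "ax": 0, "ay": 0, "az": -10.37, "hand": 14}
    - {"x": 6.5, "y": -4.17, "z": 0.29, "ax": 0, "ay": 0, "az": -10.37, "hand": 14}
    - {"x": 6.5, "y": -4.17, "z": 0.29, "ax": 0, "ay": 0, "az": -10.37, "hand": 14}
    - {"x": 6.5, "y": -4.17, "z": 0.29, "ax": 0, "ay": 0, "az": -10.37, "hand": 14}
    - {"x": 6.5, "y": -4.17, "z": 0.29, "ax": 0, "ay": 0, "az": -10.37, "hand": 14}
    - {"x": 6.5, "y": -4.17, "z": 0.29, "ax": 0, "ay": 0, "az": -10.37, "hand": 14}
    - {"x": 6.5, "y": -4.17, "z": 0.29, "ax": 0, "ay": 0, "az": -10.37, "hand": 14}
    - {"x": 6.5, "y": -4.17, "z": 0.29, "ax": 0, "ay": 0, "az": -10.37, "hand": 14}

```text
clock: 1.0
eef_pos: [401.2, -247.4, 214.7]
tcp_rot: [-3.142, -0.0, 1.481]
contact_force: [1.0, -1.0, -0.4]
opening: 0.168
grasp_force: 0.0
```

```bash
python3 - <<'E'
from h import *
mv((400,-250,215,84.5),(647,-137,90,84.5),(647,-137,40,84.5),(647,-137,11,84.5))
E
```

```text
(647, -137, 90, 84.5) -> {'x': np.float64(2.72), 'y': np.float64(4.7), 'z': np.float64(2.5), 'az': 0.0}
(647, -137, 40, 84.5) -> {'x': np.float64(2.72), 'y': np.float64(4.7), 'z': np.float64(3.5), 'az': 0.0}
(647, -137, 11, 84.5) -> {'x': np.float64(2.72), 'y': np.float64(4.7), 'z': np.float64(4.08), 'az': 0.0}
```

Request:
drive_tool:
  plan:
    - {"x": 2.72, "y": 4.7, "z": 2.5, "ax": 0, "ay": 0, "az": 0, "hand": 14}
    - {"x": 2.72, "y": 4.7, "z": 2.5, "ax": 0, "ay": 0, "az": 0, "hand": 14}
    - {"x": 2.72, "y": 4.7, "z": 2.5, "ax": 0, "ay": 0, "az": 0, "hand": 14}
    - {"x": 2.72, "y": 4.7, "z": 2.5, "ax": 0, "ay": 0, "az": 0, "hand": 14}
    - {"x": 2.72, "y": 4.7, "z": 2.5, "ax": 0, "ay": 0, "az": 0, "hand": 14}
    - {"x": 2.72, "y": 4.7, "z": 2.5, "ax": 0, "ay": 0, "az": 0, "hand": 14}
    - {"x": 2.72, "y": 4.7, "z": 3.3, "ax": 0, "ay": 0, "az": 0, "hand": 14}
    - {"x": 2.72, "y": 4.7, "z": 3.8, "ax": 0, "ay": 0, "az": 0, "hand": 14}

```text
clock: 1.8
eef_pos: [647.0, -135.8, 21.8]
tcp_rot: [-3.139, -0.0, 1.476]
contact_force: [-0.1, -0.2, 0.1]
opening: 0.162
grasp_force: 0.0
```

```bash
python3 - <<'E'
from h import *
f=imaging.grab_frame("side");g=imaging.grab_frame("top")
a=cv2.resize(f[110:260,260:460],(800,600),interpolation=cv2.INTER_CUBIC)
cv2.imwrite("pics/s1.png",a[:,:,::-1])
s=monitor.sense();print(s["eef_pos"],s["tcp_rot"],s["contact_force"])
E
```

```text
[ 644.11265634 -136.07871486   20.51796676] [-3.13395695e+00 -8.73562537e-04  1.47498794e+00] [-0.49926382  0.78994161 -0.30940764]
```

View pics/s1.png

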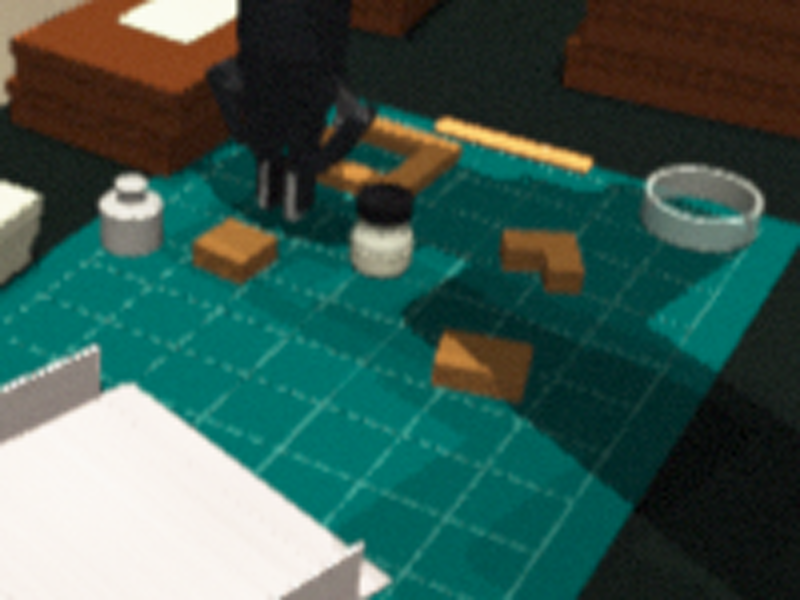

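Side crop: the fingertips stand behind the square with a clear gap, and the pot and weight are clear too. Lowering and pushing the square toward +y.

Request:
drive_tool:
  plan:
    - {"x": 0, "y": 0, "z": 0.28, "ax": 0, "ay": 0, "az": 0, "hand": 14}
    - {"x": 0.2, "y": 0, "z": 0.28, "ax": 0, "ay": 0, "az": 0, "hand": 14}
    - {"x": 0.4, "y": 0, "z": 0.28, "ax": 0, "ay": 0, "az": 0, "hand": 14}
    - {"x": 0.6, "y": 0, "z": 0.28, "ax": 0, "ay": 0, "az": 0, "hand": 14}
    - {"x": 0.8, "y": 0, "z": 0.28, "ax": 0, "ay": 0, "az": 0, "hand": 14}
    - {"x": 1.0, "y": 0, "z": 0.28, "ax": 0, "ay": 0, "az": 0, "hand": 14}
    - {"x": 1.2, "y": 0, "z": 0.28, "ax": 0, "ay": 0, "az": 0, "hand": 14}
    - {"x": 1.4, "y": 0, "z": 0.28, "ax": 0, "ay": 0, "az": 0, "hand": 14}

```text
clock: 2.7
eef_pos: [654.1, -66.5, 11.1]
tcp_rot: [3.141, -0.0, 1.475]
contact_force: [0.3, 0.2, 0.5]
opening: 0.162
grasp_force: 0.1
```

Request:
drive_tool:
  plan:
    - {"x": 0.15, "y": 0, "z": 0, "ax": 0, "ay": 0, "az": 0, "hand": 14}
    - {"x": 0.3, "y": 0, "z": 0, "ax": 0, "ay": 0, "az": 0, "hand": 14}
    - {"x": 0.2, "y": 0, "z": 0, "ax": 0, "ay": 0, "az": 0, "hand": 14}
    - {"x": 0, "y": 0, "z": 0, "ax": 0, "ay": 0, "az": 0, "hand": 8}
    - {"x": -0.3, "y": 0, "z": -0.9, "ax": 0, "ay": 0, "az": 0, "hand": 0}
    - {"x": -0.3, "y": 0, "z": -1.4, "ax": 0, "ay": 0, "az": 0, "hand": 0}

```text
clock: 3.3
eef_pos: [652.7, -85.2, 82.5]
tcp_rot: [3.141, 0.001, 1.473]
contact_force: [1.4, 0.3, -0.1]
opening: -0.003
grasp_force: 0.0
```

```bash
cat >> h.py <<'E'
LIP=np.array([521.6,104.1,3]);PX=np.array([.9565,-.2916,0]);PY=np.array([.2916,.9565,0])
def show():
    s=monitor.sense();print(s["clock"],s["eef_pos"].round(1),np.degrees(s["tcp_rot"][2]).round(1),s["opening"].round(3))
    for n in("top","side"):
        f=imaging.grab_frame(n)
        for u,v,a,c in offcuts(f,n):
            p=cast(n,(u,v),21)
            if 380<p[0]<720 and -240<p[1]<330:
                ap=cv2.approxPolyDP(c,3,True)[:,0]
                print(n,a,p.round()[:2],"pan",((p-LIP)@PX).round(),((p-LIP)@PY).round(),[cast(n,q,21).round()[:2].tolist() for q in ap])
    return f
E
python3 -c "from h import *;show()"
```

```text
Traceback (most recent call last):
  File "h.py", line 34, in show
    s=monitor.sense();print(s["clock"],s["eef_pos"].round(1),np.degrees(s["tcp_rot"][2]).round(1),s["opening"].round(3))
                                                                                                  ^^^^^^^^^^^^^^^^^^
AttributeError: 'float' object has no attribute 'round'
```

```bash
sed -i 's/s\["opening"\].round(3)/round(s["opening"],3)/' h.py
python3 -c "from h import *;show()"
```

```text
3.3 [652.7 -85.2  82.5] 84.4 -0.003
top 250.0 [658. -19.] pan 166.0 -78.0 [[679.0, -5.0], [640.0, -0.0], [636.0, -34.0], [675.0, -39.0]]
side 85.5 [464. -30.] pan -16.0 -145.0 [[485.0, -59.0], [469.0, -9.0], [443.0, -16.0]]
side 170.0 [658.  -8.] pan 163.0 -67.0 [[640.0, -33.0], [678.0, -37.0], [684.0, -3.0], [667.0, 20.0], [636.0, 16.0]]
side 121.0 [ 470. -191.] pan 37.0 -297.0 [[504.0, -195.0], [486.0, -168.0], [479.0, -186.0], [455.0, -165.0], [439.0, -176.0], [462.0, -217.0]]
```

```bash
python3 - <<'E'
from h import *
mv((652.3,-82.3,81,84.5),(708,-22,70,84.5))
E
```

```text
(708, -22, 70, 84.5) -> {'x': np.float64(1.31), 'y': np.float64(0.99), 'z': np.float64(0.22), 'az': 0.0}
```

Request:
drive_tool:
  plan:
    - {"x": 1.31, "y": 0.99, "z": 0.1, "ax": 0, "ay": 0, "az": 0, "hand": 0}
    - {"x": 1.31, "y": 0.99, "z": 0.1, "ax": 0, "ay": 0, "az": 0, "hand": 0}
    - {"x": 1.31, "y": 0.99, "z": 0.7, "ax": 0, "ay": 0, "az": 0, "hand": 0}
    - {"x": 1.31, "y": 0.99, "z": 1.4, "ax": 0, "ay": 0, "az": 0, "hand": 0}
    - {"x": 1.31, "y": 0.89, "z": 1.4, "ax": 0, "ay": 0, "az": 0, "hand": 0}
    - {"x": 1.31, "y": 0.75, "z": 1.4, "ax": 0, "ay": 0, "az": 0, "hand": 0}
    - {"x": 1.31, "y": 0.6, "z": 1.4, "ax": 0, "ay": 0, "az": 0, "hand": 0}
    - {"x": 1.31, "y": 0.4, "z": 1.4, "ax": 0, "ay": 0, "az": 0, "hand": 0}

```text
clock: 4.2
eef_pos: [679.3, -19.5, 12.8]
tcp_rot: [3.139, -0.0, 1.474]
contact_force: [-0.7, 0.8, 0.2]
opening: -0.001
grasp_force: 0.1
```

Request:
drive_tool:
  plan:
    - {"x": 0, "y": -0.2, "z": 0, "ax": 0, "ay": 0, "az": 0, "hand": 0}
    - {"x": 0, "y": -0.4, "z": 0, "ax": 0, "ay": 0, "az": 0, "hand": 0}
    - {"x": 0, "y": -0.6, "z": 0, "ax": 0, "ay": 0, "az": 0, "hand": 0}
    - {"x": 0, "y": -0.8, "z": 0, "ax": 0, "ay": 0, "az": 0, "hand": 0}
    - {"x": 0, "y": -1.0, "z": 0, "ax": 0, "ay": 0, "az": 0, "hand": 0}
    - {"x": 0, "y": -1.2, "z": 0, "ax": 0, "ay": 0, "az": 0, "hand": 0}
    - {"x": 0, "y": -1.4, "z": 0, "ax": 0, "ay": 0, "az": 0, "hand": 0}
    - {"x": 0, "y": -1.55, "z": 0, "ax": 0, "ay": 0, "az": 0, "hand": 0}

```text
clock: 5.0
eef_pos: [602.9, -11.6, 12.4]
tcp_rot: [3.137, -0.0, 1.474]
contact_force: [4.2, -1.0, 6.9]
opening: 0.002
grasp_force: 3.1
```

Request:
drive_tool:
  plan:
    - {"x": 0, "y": -0.06, "z": 0, "ax": 0, "ay": 0, "az": 0, "hand": 0}
    - {"x": 0, "y": 0.15, "z": 0, "ax": 0, "ay": 0, "az": 0, "hand": 0}
    - {"x": 0, "y": 0.3, "z": -0.6, "ax": 0, "ay": 0, "az": 0, "hand": 0}
    - {"x": 0, "y": 0.3, "z": -1.4, "ax": 0, "ay": 0, "az": 0, "hand": 0}

```text
clock: 5.4
eef_pos: [615.5, -13.1, 79.8]
tcp_rot: [-3.137, 0.0, 1.474]
contact_force: [1.8, -0.2, 0.7]
opening: -0.003
grasp_force: 0.0
```

```bash
python3 -c "from h import *;show()"
```

```text
5.4 [615.5 -13.1  79.8] 84.5 -0.003
top 303.0 [ 468. -197.] pan 37.0 -303.0 [[501.0, -201.0], [494.0, -182.0], [471.0, -191.0], [456.0, -172.0], [438.0, -181.0], [461.0, -222.0]]
side 224.0 [456. -44.] pan -20.0 -161.0 [[469.0, -9.0], [439.0, -19.0], [441.0, -42.0], [428.0, -41.0], [433.0, -73.0], [485.0, -59.0]]
side 210.5 [565.   0.] pan 71.0 -87.0 [[587.0, -28.0], [579.0, 25.0], [543.0, 32.0], [546.0, -23.0]]
side 116.0 [ 470. -190.] pan 36.0 -296.0 [[504.0, -195.0], [457.0, -163.0], [439.0, -176.0], [464.0, -215.0]]
```

```bash
python3 - <<'E'
from h import *
mv((616.3,-13,81,84.5),(549,-60,75,73),(549,-60,11,73))
E
```

```text
(549, -60, 75, 73) -> {'x': np.float64(-1.06), 'y': np.float64(-1.25), 'z': np.float64(0.12), 'az': 1.92}
(549, -60, 11, 73) -> {'x': np.float64(-1.06), 'y': np.float64(-1.25), 'z': np.float64(1.4), 'az': 1.92}
```

Request:
drive_tool:
  plan:
    - {"x": -1.06, "y": -1.25, "z": 0.1, "ax": 0, "ay": 0, "az": 1.92, "hand": 14}
    - {"x": -1.06, "y": -1.25, "z": 0.1, "ax": 0, "ay": 0, "az": 1.92, "hand": 14}
    - {"x": -1.06, "y": -1.25, "z": 0.7, "ax": 0, "ay": 0, "az": 1.92, "hand": 14}
    - {"x": -1.06, "y": -1.25, "z": 1.4, "ax": 0, "ay": 0, "az": 1.92, "hand": 14}
    - {"x": -1.06, "y": -1.25, "z": 1.4, "ax": 0, "ay": 0, "az": 1.92, "hand": 14}

```text
clock: 6.0
eef_pos: [545.5, -59.7, 7.2]
tcp_rot: [-3.134, 0.001, 1.273]
contact_force: [-0.1, -0.6, 0.4]
opening: 0.164
grasp_force: 0.0
```

Request:
drive_tool:
  plan:
    - {"x": 0.15, "y": 0, "z": 0, "ax": 0, "ay": 0, "az": 0, "hand": 14}
    - {"x": 0.3, "y": 0, "z": 0, "ax": 0, "ay": 0, "az": 0, "hand": 14}
    - {"x": 0.5, "y": 0, "z": 0, "ax": 0, "ay": 0, "az": 0, "hand": 14}
    - {"x": 0.7, "y": 0, "z": 0, "ax": 0, "ay": 0, "az": 0, "hand": 14}
    - {"x": 0.9, "y": 0, "z": 0, "ax": 0, "ay": 0, "az": 0, "hand": 14}
    - {"x": 1.1, "y": 0, "z": 0, "ax": 0, "ay": 0, "az": 0, "hand": 14}
    - {"x": 1.3, "y": 0, "z": 0, "ax": 0, "ay": 0, "az": 0, "hand": 14}
    - {"x": 1.5, "y": 0, "z": 0, "ax": 0, "ay": 0, "az": 0, "hand": 14}

```text
clock: 6.8
eef_pos: [571.5, 12.8, 10.9]
tcp_rot: [-3.142, -0.0, 1.273]
contact_force: [0.0, -0.1, -0.2]
opening: 0.163
grasp_force: 0.1
```

```bash
python3 -c "
from h import *
f=show();cv2.imwrite('pics/s3.png',cv2.resize(f[110:290,220:460],(800,600))[:,:,::-1])"
```

```text
6.8 [571.5  12.8  10.9] 73.0 0.163
top 304.0 [ 469. -197.] pan 37.0 -303.0 [[501.0, -201.0], [494.0, -182.0], [471.0, -191.0], [456.0, -172.0], [438.0, -181.0], [461.0, -222.0]]
side 201.0 [456. -48.] pan -18.0 -164.0 [[481.0, -40.0], [469.0, -9.0], [459.0, -35.0], [426.0, -37.0], [430.0, -65.0], [468.0, -71.0]]
side 225.5 [583.  51.] pan 74.0 -33.0 [[600.0, 19.0], [609.0, 61.0], [566.0, 86.0], [560.0, 33.0]]
side 112.0 [ 470. -191.] pan 37.0 -297.0 [[504.0, -195.0], [455.0, -165.0], [441.0, -180.0], [464.0, -215.0]]
```

View pics/s3.png

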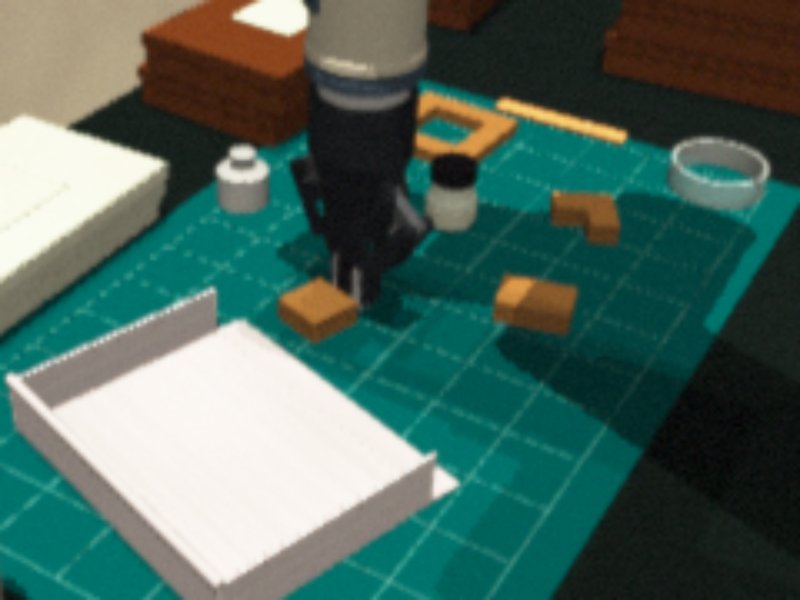

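Side crop: the square is flat, aligned with the fingers just before the lip at (318,310). Everything else is untouched. Continuing into the pan, easing slightly away from the right wall.

Request:
drive_tool:
  plan:
    - {"x": 0.2, "y": -0.03, "z": 0, "ax": 0, "ay": 0, "az": 0, "hand": 14}
    - {"x": 0.4, "y": -0.06, "z": 0, "ax": 0, "ay": 0, "az": 0, "hand": 14}
    - {"x": 0.6, "y": -0.09, "z": -0.02, "ax": 0, "ay": 0, "az": 0, "hand": 14}
    - {"x": 0.8, "y": -0.12, "z": -0.04, "ax": 0, "ay": 0, "az": 0, "hand": 14}
    - {"x": 1.0, "y": -0.15, "z": -0.04, "ax": 0, "ay": 0, "az": 0, "hand": 14}
    - {"x": 1.2, "y": -0.18, "z": -0.04, "ax": 0, "ay": 0, "az": 0, "hand": 14}
    - {"x": 1.4, "y": -0.2, "z": -0.04, "ax": 0, "ay": 0, "az": 0, "hand": 14}
    - {"x": 1.6, "y": -0.2, "z": -0.04, "ax": 0, "ay": 0, "az": 0, "hand": 14}

```text
clock: 7.7
eef_pos: [585.2, 92.1, 12.9]
tcp_rot: [-3.141, 0.0, 1.273]
contact_force: [-0.7, 0.6, -0.6]
opening: 0.166
grasp_force: 0.0
```

Request:
drive_tool:
  plan:
    - {"x": 0.2, "y": 0, "z": 0, "ax": 0, "ay": 0, "az": 0, "hand": 14}
    - {"x": 0.4, "y": 0, "z": 0, "ax": 0, "ay": 0, "az": 0, "hand": 14}
    - {"x": 0.6, "y": 0, "z": 0, "ax": 0, "ay": 0, "az": 0, "hand": 14}
    - {"x": 0.8, "y": 0, "z": 0, "ax": 0, "ay": 0, "az": 0, "hand": 14}
    - {"x": 1.0, "y": 0, "z": 0, "ax": 0, "ay": 0, "az": 0, "hand": 14}
    - {"x": 1.2, "y": 0, "z": 0, "ax": 0, "ay": 0, "az": 0, "hand": 14}
    - {"x": 1.4, "y": 0, "z": 0, "ax": 0, "ay": 0, "az": 0, "hand": 14}
    - {"x": 1.6, "y": 0, "z": 0, "ax": 0, "ay": 0, "az": 0, "hand": 14}

```text
clock: 8.5
eef_pos: [608.8, 168.5, 12.9]
tcp_rot: [-3.142, 0.0, 1.273]
contact_force: [0.5, -0.1, 0.4]
opening: 0.16
grasp_force: 0.1
```

Request:
drive_tool:
  plan:
    - {"x": 0.2, "y": 0, "z": 0, "ax": 0, "ay": 0, "az": 0, "hand": 14}
    - {"x": 0.3, "y": 0, "z": 0, "ax": 0, "ay": 0, "az": 0, "hand": 14}
    - {"x": 0.1, "y": 0, "z": 0, "ax": 0, "ay": 0, "az": 0, "hand": 14}
    - {"x": -0.2, "y": 0, "z": -0.3, "ax": 0, "ay": 0, "az": 0, "hand": 14}
    - {"x": -0.4, "y": 0, "z": -1.2, "ax": 0, "ay": 0, "az": 0, "hand": 14}
    - {"x": -0.8, "y": 0, "z": -1.6, "ax": 0, "ay": 0, "az": 0, "hand": 14}
    - {"x": -1.6, "y": 0, "z": -1.6, "ax": 0, "ay": 0, "az": 0, "hand": 14}

```text
clock: 9.2
eef_pos: [587.5, 91.5, 96.4]
tcp_rot: [3.136, -0.003, 1.275]
contact_force: [0.8, -1.5, -0.3]
opening: 0.164
grasp_force: 0.0
```

```bash
python3 -c "
from h import *
f=show()"
```

```text
9.2 [587.5  91.5  96.4] 73.0 0.164
top 324.5 [453. -56.] pan -19.0 -173.0 [[482.0, -64.0], [473.0, -33.0], [424.0, -47.0], [431.0, -77.0]]
top 300.5 [ 469. -197.] pan 37.0 -303.0 [[501.0, -201.0], [492.0, -182.0], [471.0, -191.0], [456.0, -172.0], [438.0, -181.0], [461.0, -222.0]]
side 358.5 [625. 219.] pan 66.0 140.0 [[644.0, 187.0], [658.0, 222.0], [644.0, 237.0], [604.0, 249.0], [595.0, 212.0]]
side 276.5 [451. -41.] pan -25.0 -160.0 [[485.0, -59.0], [469.0, -9.0], [420.0, -22.0], [435.0, -77.0]]
side 175.0 [ 469. -184.] pan 34.0 -291.0 [[504.0, -195.0], [486.0, -156.0], [466.0, -176.0], [452.0, -149.0], [436.0, -160.0], [462.0, -217.0]]
```

Square is at about pan (65,137), well inside. Next, the oblong.

Request:
drive_tool:
  plan:
    - {"x": -4.68, "y": -1.69, "z": 0, "ax": 0, "ay": 0, "az": 0, "hand": 18}
    - {"x": -4.68, "y": -1.69, "z": 0, "ax": 0, "ay": 0, "az": 0, "hand": 18}
    - {"x": -4.68, "y": -1.69, "z": 0, "ax": 0, "ay": 0, "az": 0, "hand": 18}
    - {"x": -4.68, "y": -1.69, "z": 0, "ax": 0, "ay": 0, "az": 0, "hand": 18}
    - {"x": -4.68, "y": -1.69, "z": 0, "ax": 0, "ay": 0, "az": 0, "hand": 18}
    - {"x": -4.68, "y": -1.69, "z": 0.9, "ax": 0, "ay": 0, "az": 0, "hand": 18}
    - {"x": -4.68, "y": -1.69, "z": 1.64, "ax": 0, "ay": 0, "az": 0, "hand": 18}
    - {"x": -4.68, "y": -1.69, "z": 1.64, "ax": 0, "ay": 0, "az": 0, "hand": 18}

```text
clock: 10.1
eef_pos: [431.9, -107.5, 7.7]
tcp_rot: [-3.134, 0.0, 1.272]
contact_force: [-0.8, 1.0, -0.5]
opening: 0.214
grasp_force: 0.0
```

Request:
drive_tool:
  plan:
    - {"x": 0.15, "y": 0, "z": 0, "ax": 0, "ay": 0, "az": 0, "hand": 18}
    - {"x": 0.3, "y": 0, "z": 0, "ax": 0, "ay": 0, "az": 0, "hand": 18}
    - {"x": 0.45, "y": 0, "z": 0, "ax": 0, "ay": 0, "az": 0, "hand": 18}
    - {"x": 0.6, "y": 0, "z": 0, "ax": 0, "ay": 0, "az": 0, "hand": 18}
    - {"x": 0.75, "y": 0, "z": 0, "ax": 0, "ay": 0, "az": 0, "hand": 18}
    - {"x": 0.9, "y": 0, "z": 0, "ax": 0, "ay": 0, "az": 0, "hand": 18}
    - {"x": 1.1, "y": 0, "z": 0, "ax": 0, "ay": 0, "az": 0, "hand": 18}
    - {"x": 1.3, "y": 0, "z": 0, "ax": 0, "ay": 0, "az": 0, "hand": 18}

```text
clock: 10.9
eef_pos: [455.0, -44.7, 10.9]
tcp_rot: [3.142, -0.0, 1.273]
contact_force: [0.4, -0.5, 0.9]
opening: 0.212
grasp_force: 0.1
```

```bash
python3 -c "
from h import *
f=show()"
```

```text
10.9 [455.  -44.7  10.9] 72.9 0.212
top 285.0 [ 470. -198.] pan 38.0 -304.0 [[501.0, -201.0], [494.0, -182.0], [471.0, -191.0], [461.0, -179.0], [440.0, -181.0], [461.0, -222.0]]
top 253.5 [626. 210.] pan 69.0 132.0 [[647.0, 223.0], [613.0, 234.0], [604.0, 196.0], [638.0, 187.0]]
side 366.5 [626. 219.] pan 66.0 140.0 [[648.0, 186.0], [657.0, 226.0], [604.0, 249.0], [595.0, 212.0]]
side 261.5 [476. -12.] pan -10.0 -124.0 [[509.0, -7.0], [453.0, 24.0], [446.0, -24.0], [500.0, -44.0]]
```

Request:
drive_tool:
  plan:
    - {"x": 0.2, "y": 0, "z": 0, "ax": 0, "ay": 0, "az": 0, "hand": 18}
    - {"x": 0.4, "y": 0, "z": 0, "ax": 0, "ay": 0, "az": 0, "hand": 18}
    - {"x": 0.6, "y": 0, "z": 0, "ax": 0, "ay": 0, "az": 0, "hand": 18}
    - {"x": 0.8, "y": 0, "z": 0, "ax": 0, "ay": 0, "az": 0, "hand": 18}
    - {"x": 1.0, "y": 0, "z": 0, "ax": 0, "ay": 0, "az": 0, "hand": 18}
    - {"x": 1.2, "y": 0, "z": 0, "ax": 0, "ay": 0, "az": 0, "hand": 18}
    - {"x": 1.4, "y": 0, "z": -0.02, "ax": 0, "ay": 0, "az": 0, "hand": 18}
    - {"x": 1.6, "y": 0, "z": -0.04, "ax": 0, "ay": 0, "az": 0, "hand": 18}

```text
clock: 11.8
eef_pos: [478.4, 31.8, 13.0]
tcp_rot: [-3.141, 0.0, 1.273]
contact_force: [0.0, 0.0, 0.7]
opening: 0.213
grasp_force: 0.1
```

```bash
python3 -c "
from h import *
f=show()"
```

```text
11.8 [478.4  31.8  13. ] 73.0 0.213
top 307.0 [ 468. -197.] pan 37.0 -303.0 [[501.0, -201.0], [492.0, -182.0], [471.0, -191.0], [456.0, -170.0], [438.0, -181.0], [461.0, -222.0]]
top 253.5 [626. 210.] pan 69.0 132.0 [[647.0, 223.0], [613.0, 234.0], [604.0, 196.0], [638.0, 187.0]]
side 364.5 [625. 219.] pan 66.0 140.0 [[644.0, 187.0], [658.0, 222.0], [644.0, 237.0], [604.0, 249.0], [595.0, 212.0]]
side 314.5 [499.  66.] pan -11.0 -43.0 [[525.0, 34.0], [525.0, 81.0], [475.0, 100.0], [466.0, 68.0], [475.0, 47.0]]
side 154.0 [ 472. -186.] pan 38.0 -292.0 [[504.0, -195.0], [486.0, -156.0], [441.0, -180.0], [468.0, -219.0]]
side 102.0 [ 668. -219.] pan 234.0 -266.0 [[686.0, -261.0], [679.0, -194.0], [640.0, -192.0]]
```

Oblong tracks well, at pan X≈-11. Pushing on over the lip.

Request:
drive_tool:
  plan:
    - {"x": 0.2, "y": 0, "z": 0, "ax": 0, "ay": 0, "az": 0, "hand": 18}
    - {"x": 0.4, "y": 0, "z": 0, "ax": 0, "ay": 0, "az": 0, "hand": 18}
    - {"x": 0.6, "y": 0, "z": 0, "ax": 0, "ay": 0, "az": 0, "hand": 18}
    - {"x": 0.8, "y": 0, "z": 0, "ax": 0, "ay": 0, "az": 0, "hand": 18}
    - {"x": 1.0, "y": 0, "z": 0, "ax": 0, "ay": 0, "az": 0, "hand": 18}
    - {"x": 1.2, "y": 0, "z": 0, "ax": 0, "ay": 0, "az": 0, "hand": 18}
    - {"x": 1.4, "y": 0, "z": 0, "ax": 0, "ay": 0, "az": 0, "hand": 18}
    - {"x": 1.6, "y": 0, "z": 0, "ax": 0, "ay": 0, "az": 0, "hand": 18}

```text
clock: 12.7
eef_pos: [501.9, 108.2, 12.9]
tcp_rot: [-3.142, 0.0, 1.273]
contact_force: [-0.1, -0.7, 0.5]
opening: 0.211
grasp_force: 0.2
```

Request:
drive_tool:
  plan:
    - {"x": 0.2, "y": 0, "z": 0, "ax": 0, "ay": 0, "az": 0, "hand": 18}
    - {"x": 0.4, "y": 0, "z": 0, "ax": 0, "ay": 0, "az": 0, "hand": 18}
    - {"x": 0.6, "y": 0, "z": 0, "ax": 0, "ay": 0, "az": 0, "hand": 18}
    - {"x": 0.8, "y": 0, "z": 0, "ax": 0, "ay": 0, "az": 0, "hand": 18}
    - {"x": 1.0, "y": 0, "z": 0, "ax": 0, "ay": 0, "az": 0, "hand": 18}
    - {"x": 1.2, "y": 0, "z": 0, "ax": 0, "ay": 0, "az": 0, "hand": 18}
    - {"x": 1.4, "y": 0, "z": 0, "ax": 0, "ay": 0, "az": 0, "hand": 18}
    - {"x": 1.6, "y": 0, "z": 0, "ax": 0, "ay": 0, "az": 0, "hand": 18}

```text
clock: 13.5
eef_pos: [525.3, 184.7, 12.9]
tcp_rot: [-3.142, 0.0, 1.273]
contact_force: [-0.1, -0.6, -0.7]
opening: 0.209
grasp_force: 0.1
```

Request:
drive_tool:
  plan:
    - {"x": 0.2, "y": 0, "z": 0, "ax": 0, "ay": 0, "az": 0, "hand": 18}
    - {"x": 0.4, "y": 0, "z": 0, "ax": 0, "ay": 0, "az": 0, "hand": 18}
    - {"x": 0.2, "y": 0, "z": 0, "ax": 0, "ay": 0, "az": 0, "hand": 18}
    - {"x": -0.1, "y": 0, "z": -0.3, "ax": 0, "ay": 0, "az": 0, "hand": 18}
    - {"x": -0.4, "y": 0, "z": -1.2, "ax": 0, "ay": 0, "az": 0, "hand": 18}
    - {"x": -0.8, "y": 0, "z": -1.6, "ax": 0, "ay": 0, "az": 0, "hand": 18}
    - {"x": -1.6, "y": 0, "z": -1.6, "ax": 0, "ay": 0, "az": 0, "hand": 18}
    - {"x": -2.6, "y": 0, "z": -1.6, "ax": 0, "ay": 0, "az": 0, "hand": 18}

```text
clock: 14.3
eef_pos: [487.3, 58.9, 93.9]
tcp_rot: [3.139, -0.001, 1.275]
contact_force: [0.6, -1.1, -0.4]
opening: 0.212
grasp_force: 0.0
```

```bash
python3 -c "
from h import *
f=show()
f=imaging.grab_frame('top');cv2.imwrite('pics/o3.png',cv2.resize(f[110:320,180:500],(800,525))[:,:,::-1])"
```

```text
14.3 [487.3  58.9  93.9] 73.1 0.212
top 298.5 [ 469. -197.] pan 37.0 -303.0 [[501.0, -201.0], [492.0, -182.0], [471.0, -191.0], [456.0, -172.0], [440.0, -179.0], [461.0, -222.0]]
top 316.0 [561. 222.] pan 4.0 125.0 [[589.0, 215.0], [558.0, 252.0], [532.0, 230.0], [565.0, 193.0]]
top 252.5 [626. 210.] pan 69.0 132.0 [[647.0, 223.0], [613.0, 234.0], [604.0, 196.0], [638.0, 187.0]]
side 772.0 [590. 225.] pan 30.0 136.0 [[658.0, 222.0], [644.0, 237.0], [604.0, 249.0], [593.0, 222.0], [550.0, 266.0], [525.0, 243.0], [572.0, 193.0], [592.0, 210.0], [644.0, 187.0]]
side 182.0 [ 468. -183.] pan 33.0 -290.0 [[504.0, -195.0], [486.0, -156.0], [436.0, -160.0], [462.0, -217.0]]
```

View pics/o3.png

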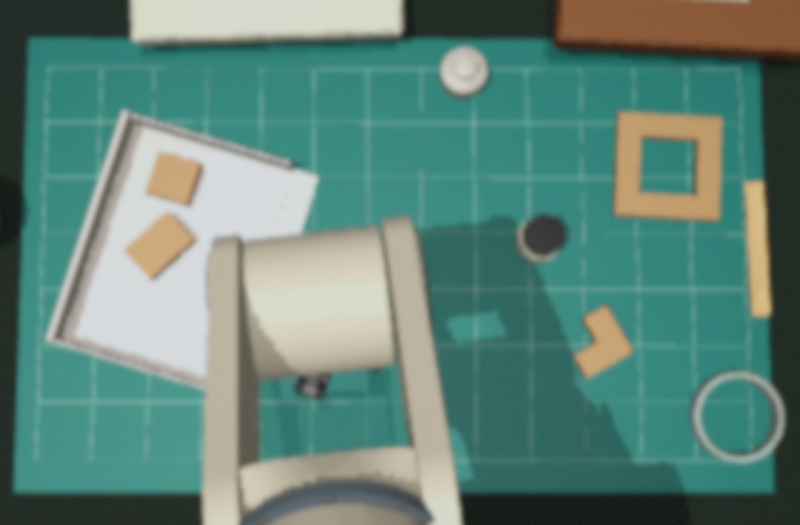

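Top crop: the square at (175,178) and oblong at (160,245) lie inside the pan. The L is at (605,342), untouched, with its outer corner pointing back. I'll push on its long back face and curve into the pan direction.

```bash
cat > ell.py <<'E'
from h import *
com=np.array([468.6,-196.5]);yaw=117.5
def tcp(com,yaw,gap=0):
    a=np.radians(yaw);h=np.array([np.cos(a),np.sin(a)])
    return com-(31.5+gap)*h
P=[(*tcp(com,yaw,14),yaw)]
a=np.radians(yaw);h=np.array([np.cos(a),np.sin(a)])
for g in (8,3,0): P.append((*tcp(com,yaw,g),yaw))
for i in range(3): com=com+8*h;P.append((*tcp(com,yaw),yaw))
for i in range(20):
    yaw-=44.5/20;a=np.radians(yaw);com=com+10*np.array([np.cos(a),np.sin(a)]);P.append((*tcp(com,yaw),yaw))
print("end com",(com-LIP[:2])@PX[:2],(com-LIP[:2])@PY[:2],P[-1])
E
python3 - <<'E'
from ell import *
s=P[0]
print("travel");mv((487.2,59.3,93,73),(s[0],s[1],93,117.5),(s[0],s[1],11,117.5))
for k in range(0,len(P)-1,8):
    print("call");mv((P[k][0],P[k][1],11,P[k][2]),*[(p[0].round(),p[1].round(),11,round(p[2],1)) for p in P[k+1:k+9]])
E
```

```text
end com -50.026535722935925 -103.89755061696556 (np.float64(434.23735149691504), np.float64(-10.8204146272906), 73.00000000000011)
travel
(np.float64(489.60956190219406), np.float64(-236.8589929096091), 93, 117.5) -> {'x': np.float64(-5.65), 'y': np.float64(1.78), 'z': np.float64(-0.0), 'az': -7.42}
(np.float64(489.60956190219406), np.float64(-236.8589929096091), 11, 117.5) -> {'x': np.float64(-5.65), 'y': np.float64(1.78), 'z': np.float64(1.64), 'az': -7.42}
call
(np.float64(487.0), np.float64(-232.0), 11, 117.5) -> {'x': np.float64(0.11), 'y': np.float64(-0.0), 'z': np.float64(-0.0), 'az': 0.0}
(np.float64(485.0), np.float64(-227.0), 11, 117.5) -> {'x': np.float64(0.22), 'y': np.float64(0.01), 'z': np.float64(-0.0), 'az': 0.0}
(np.float64(483.0), np.float64(-224.0), 11, 117.5) -> {'x': np.float64(0.29), 'y': np.float64(0.0), 'z': np.float64(-0.0), 'az': 0.0}
(np.float64(479.0), np.float64(-217.0), 11, 117.5) -> {'x': np.float64(0.45), 'y': np.float64(-0.0), 'z': np.float64(-0.0), 'az': 0.0}
(np.float64(476.0), np.float64(-210.0), 11, 117.5) -> {'x': np.float64(0.6), 'y': np.float64
[... 2187 characters left out ...]
float64(-0.0), 'az': 1.86}
(np.float64(430.0), np.float64(-51.0), 11, 81.9) -> {'x': np.float64(1.2), 'y': np.float64(0.02), 'z': np.float64(-0.0), 'az': 2.23}
(np.float64(430.0), np.float64(-41.0), 11, 79.7) -> {'x': np.float64(1.4), 'y': np.float64(0.04), 'z': np.float64(-0.0), 'az': 2.59}
(np.float64(431.0), np.float64(-31.0), 11, 77.5) -> {'x': np.float64(1.59), 'y': np.float64(0.08), 'z': np.float64(-0.0), 'az': 2.96}
call
(np.float64(432.0), np.float64(-21.0), 11, 75.2) -> {'x': np.float64(0.19), 'y': np.float64(-0.03), 'z': np.float64(-0.0), 'az': 0.38}
(np.float64(434.0), np.float64(-11.0), 11, 73.0) -> {'x': np.float64(0.4), 'y': np.float64(-0.03), 'z': np.float64(-0.0), 'az': 0.74}
```

Request:
drive_tool:
  plan:
    - {"x": -5.65, "y": 1.78, "z": 0, "ax": 0, "ay": 0, "az": -7.42, "hand": 18}
    - {"x": -5.65, "y": 1.78, "z": 0, "ax": 0, "ay": 0, "az": -7.42, "hand": 18}
    - {"x": -5.65, "y": 1.78, "z": 0, "ax": 0, "ay": 0, "az": -7.42, "hand": 18}
    - {"x": -5.65, "y": 1.78, "z": 0, "ax": 0, "ay": 0, "az": -7.42, "hand": 18}
    - {"x": -5.65, "y": 1.78, "z": 0, "ax": 0, "ay": 0, "az": -7.42, "hand": 18}
    - {"x": -5.65, "y": 1.78, "z": 0, "ax": 0, "ay": 0, "az": -7.42, "hand": 18}
    - {"x": -5.65, "y": 1.78, "z": 0.8, "ax": 0, "ay": 0, "az": -7.42, "hand": 18}
    - {"x": -5.65, "y": 1.78, "z": 1.64, "ax": 0, "ay": 0, "az": -7.42, "hand": 18}

```text
clock: 15.25
eef_pos: [491.6, -240.5, 11.2]
tcp_rot: [3.138, 0.005, 2.048]
contact_force: [-0.1, -0.3, 0.5]
opening: 0.211
grasp_force: 0.0
```

Request:
drive_tool:
  plan:
    - {"x": 0.11, "y": 0, "z": 0, "ax": 0, "ay": 0, "az": 0, "hand": 18}
    - {"x": 0.22, "y": 0, "z": 0, "ax": 0, "ay": 0, "az": 0, "hand": 18}
    - {"x": 0.29, "y": 0, "z": 0, "ax": 0, "ay": 0, "az": 0, "hand": 18}
    - {"x": 0.45, "y": 0, "z": 0, "ax": 0, "ay": 0, "az": 0, "hand": 18}
    - {"x": 0.6, "y": 0, "z": 0, "ax": 0, "ay": 0, "az": 0, "hand": 18}
    - {"x": 0.76, "y": 0, "z": 0, "ax": 0, "ay": 0, "az": 0, "hand": 18}
    - {"x": 0.95, "y": -0.01, "z": 0, "ax": 0, "ay": 0, "az": 0.37, "hand": 18}
    - {"x": 1.16, "y": -0.02, "z": 0, "ax": 0, "ay": 0, "az": 0.73, "hand": 18}

```text
clock: 16.05
eef_pos: [461.6, -184.9, 11.5]
tcp_rot: [3.141, 0.001, 1.973]
contact_force: [-0.2, -0.3, 0.7]
opening: 0.213
grasp_force: 0.1
```

```bash
python3 -c "
from h import *
f=show()"
```

```text
16.05 [ 461.6 -184.9   11.5] 113.0 0.213
top 208.0 [ 451. -151.] pan 7.0 -264.0 [[482.0, -163.0], [473.0, -142.0], [452.0, -151.0], [440.0, -129.0], [424.0, -136.0], [431.0, -160.0]]
top 316.0 [561. 222.] pan 4.0 125.0 [[589.0, 215.0], [558.0, 252.0], [532.0, 230.0], [565.0, 193.0]]
top 252.5 [626. 210.] pan 69.0 132.0 [[647.0, 223.0], [613.0, 234.0], [604.0, 196.0], [638.0, 187.0]]
side 776.0 [590. 225.] pan 30.0 136.0 [[657.0, 226.0], [604.0, 249.0], [593.0, 222.0], [550.0, 266.0], [525.0, 243.0], [572.0, 193.0], [592.0, 210.0], [648.0, 186.0]]
```

L tracks as planned. Continuing the curve.

Request:
drive_tool:
  plan:
    - {"x": 0.2, "y": -0.02, "z": 0, "ax": 0, "ay": 0, "az": 0.38, "hand": 18}
    - {"x": 0.4, "y": -0.02, "z": 0, "ax": 0, "ay": 0, "az": 0.74, "hand": 18}
    - {"x": 0.6, "y": -0.02, "z": 0, "ax": 0, "ay": 0, "az": 1.11, "hand": 18}
    - {"x": 0.81, "y": -0.02, "z": 0, "ax": 0, "ay": 0, "az": 1.48, "hand": 18}
    - {"x": 1.0, "y": 0, "z": 0, "ax": 0, "ay": 0, "az": 1.86, "hand": 18}
    - {"x": 1.21, "y": 0.02, "z": 0, "ax": 0, "ay": 0, "az": 2.23, "hand": 18}
    - {"x": 1.4, "y": 0.04, "z": 0, "ax": 0, "ay": 0, "az": 2.59, "hand": 18}
    - {"x": 1.6, "y": 0.08, "z": 0, "ax": 0, "ay": 0, "az": 2.96, "hand": 18}

```text
clock: 16.95
eef_pos: [434.2, -110.2, 11.2]
tcp_rot: [3.141, 0.0, 1.664]
contact_force: [0.7, 0.6, 0.8]
opening: 0.207
grasp_force: 0.0
```

```bash
python3 -c "
from h import *
f=show()"
```

```text
16.95 [ 434.2 -110.2   11.2] 95.3 0.207
top 316.0 [561. 222.] pan 4.0 125.0 [[589.0, 215.0], [558.0, 252.0], [532.0, 230.0], [565.0, 193.0]]
top 252.5 [626. 210.] pan 69.0 132.0 [[647.0, 223.0], [613.0, 234.0], [604.0, 196.0], [638.0, 187.0]]
side 773.0 [590. 225.] pan 30.0 136.0 [[657.0, 226.0], [604.0, 249.0], [593.0, 222.0], [550.0, 266.0], [525.0, 243.0], [572.0, 193.0], [592.0, 210.0], [644.0, 187.0]]
side 208.5 [435. -62.] pan -35.0 -184.0 [[465.0, -89.0], [454.0, -53.0], [431.0, -44.0], [427.0, -27.0], [407.0, -30.0], [415.0, -75.0], [446.0, -96.0]]
```

Request:
drive_tool:
  plan:
    - {"x": 0.2, "y": -0.03, "z": 0, "ax": 0, "ay": 0, "az": 0.38, "hand": 18}
    - {"x": 0.4, "y": -0.03, "z": 0, "ax": 0, "ay": 0, "az": 0.74, "hand": 18}
    - {"x": 0.6, "y": -0.03, "z": 0, "ax": 0, "ay": 0, "az": 1.11, "hand": 18}
    - {"x": 0.8, "y": -0.01, "z": 0, "ax": 0, "ay": 0, "az": 1.48, "hand": 18}
    - {"x": 1.0, "y": -0.01, "z": 0, "ax": 0, "ay": 0, "az": 1.86, "hand": 18}
    - {"x": 1.2, "y": 0.02, "z": 0, "ax": 0, "ay": 0, "az": 2.23, "hand": 18}
    - {"x": 1.4, "y": 0.04, "z": 0, "ax": 0, "ay": 0, "az": 2.59, "hand": 18}
    - {"x": 1.59, "y": 0.08, "z": 0, "ax": 0, "ay": 0, "az": 2.96, "hand": 18}

```text
clock: 17.85
eef_pos: [431.1, -30.9, 11.1]
tcp_rot: [3.141, -0.0, 1.355]
contact_force: [0.4, 0.4, 0.6]
opening: 0.21
grasp_force: 0.0
```

Request:
drive_tool:
  plan:
    - {"x": 0.19, "y": -0.03, "z": 0, "ax": 0, "ay": 0, "az": 0.38, "hand": 18}
    - {"x": 0.4, "y": -0.03, "z": 0, "ax": 0, "ay": 0, "az": 0.74, "hand": 18}

```text
clock: 18.05
eef_pos: [433.9, -11.0, 11.1]
tcp_rot: [3.141, -0.0, 1.277]
contact_force: [-0.1, -0.0, 0.4]
opening: 0.21
grasp_force: 0.0
```

```bash
python3 -c "
from h import *
f=show();cv2.imwrite('pics/e3.png',cv2.resize(f[110:290,220:460],(800,600))[:,:,::-1])"
```

```text
18.05 [433.9 -11.   11.1] 73.2 0.21
top 316.0 [561. 222.] pan 4.0 125.0 [[589.0, 215.0], [558.0, 252.0], [532.0, 230.0], [565.0, 193.0]]
top 252.5 [626. 210.] pan 69.0 132.0 [[647.0, 223.0], [613.0, 234.0], [604.0, 196.0], [638.0, 187.0]]
side 776.0 [590. 225.] pan 30.0 136.0 [[657.0, 226.0], [604.0, 249.0], [593.0, 222.0], [550.0, 266.0], [525.0, 243.0], [572.0, 193.0], [592.0, 210.0], [648.0, 186.0]]
side 294.0 [444.  30.] pan -53.0 -94.0 [[471.0, -2.0], [474.0, 19.0], [450.0, 66.0], [428.0, 68.0], [422.0, 7.0]]
```

View pics/e3.png

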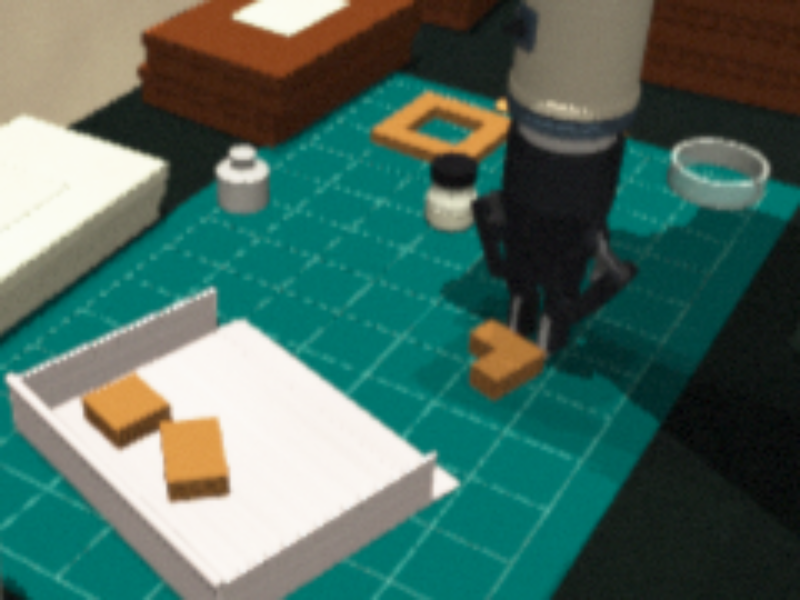

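Side crop: the L is at (505,358), flat and aligned with the pan. The square and oblong lie flat in the pan and bystanders are unmoved. Pushing straight in.

Request:
drive_tool:
  plan:
    - {"x": 0.2, "y": 0, "z": 0, "ax": 0, "ay": 0, "az": 0, "hand": 18}
    - {"x": 0.4, "y": 0, "z": 0, "ax": 0, "ay": 0, "az": 0, "hand": 18}
    - {"x": 0.6, "y": 0, "z": 0, "ax": 0, "ay": 0, "az": 0, "hand": 18}
    - {"x": 0.8, "y": 0, "z": 0, "ax": 0, "ay": 0, "az": 0, "hand": 18}
    - {"x": 1.0, "y": 0, "z": -0.02, "ax": 0, "ay": 0, "az": 0, "hand": 18}
    - {"x": 1.2, "y": 0, "z": -0.04, "ax": 0, "ay": 0, "az": 0, "hand": 18}
    - {"x": 1.4, "y": 0, "z": -0.04, "ax": 0, "ay": 0, "az": 0, "hand": 18}
    - {"x": 1.6, "y": 0, "z": -0.04, "ax": 0, "ay": 0, "az": 0, "hand": 18}

```text
clock: 18.95
eef_pos: [456.9, 66.4, 13.0]
tcp_rot: [3.141, -0.0, 1.277]
contact_force: [0.4, -0.3, 0.5]
opening: 0.21
grasp_force: 0.1
```

Request:
drive_tool:
  plan:
    - {"x": 0.2, "y": 0, "z": 0, "ax": 0, "ay": 0, "az": 0, "hand": 18}
    - {"x": 0.4, "y": 0, "z": 0, "ax": 0, "ay": 0, "az": 0, "hand": 18}
    - {"x": 0.6, "y": 0, "z": 0, "ax": 0, "ay": 0, "az": 0, "hand": 18}
    - {"x": 0.8, "y": 0, "z": 0, "ax": 0, "ay": 0, "az": 0, "hand": 18}
    - {"x": 1.0, "y": 0, "z": 0, "ax": 0, "ay": 0, "az": 0, "hand": 18}
    - {"x": 1.2, "y": 0, "z": 0, "ax": 0, "ay": 0, "az": 0, "hand": 18}
    - {"x": 1.4, "y": 0, "z": 0, "ax": 0, "ay": 0, "az": 0, "hand": 18}
    - {"x": 1.6, "y": 0, "z": 0, "ax": 0, "ay": 0, "az": 0, "hand": 18}

```text
clock: 19.75
eef_pos: [480.0, 142.9, 12.9]
tcp_rot: [3.142, -0.0, 1.276]
contact_force: [0.8, -0.3, -0.5]
opening: 0.208
grasp_force: 0.0
```

Request:
drive_tool:
  plan:
    - {"x": 0.2, "y": 0, "z": 0, "ax": 0, "ay": 0, "az": 0, "hand": 18}
    - {"x": 0.4, "y": 0, "z": 0, "ax": 0, "ay": 0, "az": 0, "hand": 18}
    - {"x": 0.55, "y": 0, "z": 0, "ax": 0, "ay": 0, "az": 0, "hand": 18}
    - {"x": 0.35, "y": 0, "z": 0, "ax": 0, "ay": 0, "az": 0, "hand": 18}
    - {"x": 0, "y": 0, "z": -0.3, "ax": 0, "ay": 0, "az": 0, "hand": 18}
    - {"x": -0.3, "y": 0, "z": -1.2, "ax": 0, "ay": 0, "az": 0, "hand": 18}
    - {"x": -1.0, "y": 0, "z": -1.8, "ax": 0, "ay": 0, "az": 0, "hand": 18}
    - {"x": -2.0, "y": 0, "z": -2.0, "ax": 0, "ay": 0, "az": 0, "hand": 18}

```text
clock: 20.55
eef_pos: [452.7, 46.9, 115.5]
tcp_rot: [3.137, -0.002, 1.278]
contact_force: [0.7, -1.5, 0.7]
opening: 0.213
grasp_force: 0.0
```

Request:
drive_tool:
  plan:
    - {"x": -1.0, "y": 0, "z": -0.5, "ax": 0, "ay": 0, "az": 0, "hand": 18}
    - {"x": -2.0, "y": 0, "z": -0.5, "ax": 0, "ay": 0, "az": 0, "hand": 18}
    - {"x": -2.5, "y": 0, "z": -0.5, "ax": 0, "ay": 0, "az": 0, "hand": 18}
    - {"x": -2.5, "y": 0, "z": -0.5, "ax": 0, "ay": 0, "az": 0, "hand": 18}

```text
clock: 20.95
eef_pos: [413.0, -75.3, 137.9]
tcp_rot: [-3.141, 0.001, 1.273]
contact_force: [-0.3, -0.1, -0.5]
opening: 0.21
grasp_force: 0.0
```

```bash
python3 -c "
from h import *
f=show();cv2.imwrite('pics/e4.png',cv2.resize(f[110:290,220:460],(800,600))[:,:,::-1])
f=imaging.grab_frame('top');cv2.imwrite('pics/e5.png',cv2.resize(f[110:320,180:500],(800,525))[:,:,::-1])"
```

```text
20.95 [413.  -75.3 137.9] 72.9 0.21
top 249.5 [498. 197.] pan -50.0 82.0 [[518.0, 173.0], [522.0, 192.0], [501.0, 201.0], [506.0, 223.0], [489.0, 229.0], [477.0, 184.0]]
top 316.0 [561. 222.] pan 4.0 125.0 [[589.0, 215.0], [558.0, 252.0], [532.0, 230.0], [565.0, 193.0]]
top 252.5 [626. 210.] pan 69.0 132.0 [[647.0, 223.0], [613.0, 234.0], [604.0, 196.0], [638.0, 187.0]]
side 435.0 [497. 207.] pan -53.0 91.0 [[523.0, 172.0], [531.0, 192.0], [510.0, 212.0], [513.0, 225.0], [504.0, 239.0], [483.0, 245.0], [471.0, 196.0]]
side 769.0 [590. 225.] pan 30.0 136.0 [[657.0, 226.0], [604.0, 249.0], [593.0, 222.0], [550.0, 266.0], [525.0, 243.0], [572.0, 193.0], [592.0, 210.0], [648.0, 186.0]]
```

View pics/e4.png

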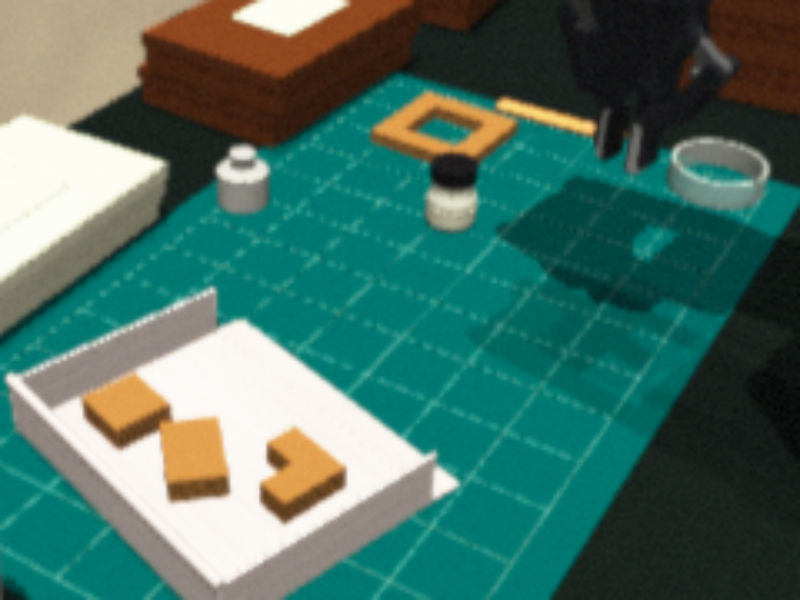

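View pics/e5.png

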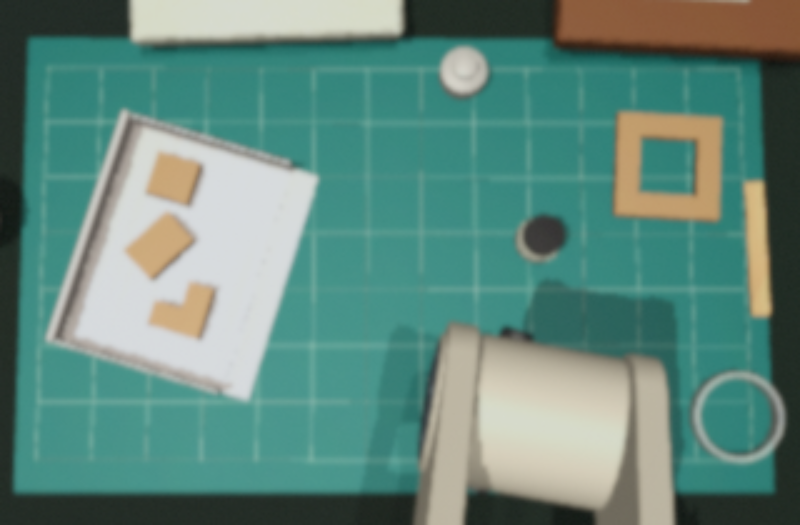

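Both views show all three offcuts flat in the pan, each over 30 mm past the lip's inner edge. The bystanders are where they stood and the arm is clear. Handing in.

```bash
python3 -c "
from rig import r
print(r.sign_off())"
```

```text
the job is handed in; nothing more can be done
None
```

The square, oblong and L-shaped offcuts were swept into the scrap pan and lie flat well past the lip, with everything else on the table still in place; the job is handed in at about 21 s on the robot's clock.

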